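Zero the balance and print the record

TASK

Tare the balance with its empty dish and print the zero: first rest the closed fingertips lightly on the round steel earthing pad for about half a second to take off static, then lightly press and release the long bar key on the balance, then lightly press and release the square key on the printer, and draw clear. Press no other key, leave the brass post, the pan with its dish and everything loose on the bench untouched, and pick nothing up.

Things in the scene. Friction and masses are not known exactly. Their poses are not given: they have to be found in the camera images.
- balance: White top-loading balance, fixed, 290 mm (x, away from the robot's side) by 200 mm (y, to its left). Origin: centre of underside, at bench level. Key panel along the front edge, 52 mm high; one row of three grey keys 118 mm in front of the origin: the long bar key amid two small round keys. Behind the row's centre line, from 29 mm on, a display up to 66 mm high; rear housing 68 mm high.
- bar_key_top (a point): Centre of the top face of the bar key: 18 mm (x) by 50 mm (y), 9 mm above the panel, 61 mm above the bench when up. It moves with the key. Frame as that of the balance: x away from the robot's side of it, y to its left, z up.
- bar_key (a joint): Bar key of the balance; it registers at 3 mm. It is sprung: it starts to move at about 1 N, each further mm takes about 0.8 N, and it stops hard at 6 mm (about 5.5 N). Joint value: metres pressed down, 0 = up, 0.006 = fully down.
- round_key_l (a joint): Round key, 16 mm across, on the balance 75 mm to the left (+y) of the bar key; not to be pressed. It is sprung: it starts to move at about 1 N, each further mm takes about 0.8 N, and it stops hard at 6 mm (about 5.5 N). Joint value: metres pressed down, 0 = up, 0.006 = fully down.
- round_key_r (a joint): Round key, 16 mm across, on the balance 75 mm to the right (-y) of the bar key; not to be pressed. It is sprung: it starts to move at about 1 N, each further mm takes about 0.8 N, and it stops hard at 6 mm (about 5.5 N). Joint value: metres pressed down, 0 = up, 0.006 = fully down.
- pan: Round steel pan of the balance, 150 mm across, top 82 mm above the bench, centred 55 mm behind the balance's origin. Origin 14 mm below its top. Not to be touched.
- dish: Empty aluminium weighing dish on the pan, 64 mm across, 18 mm high, loose. Origin: centre of its underside.
- printer: White record printer, fixed, left or right of the balance, 160 mm (x, away from the robot's side) by 120 mm (y, to its left). Origin: centre of underside, at bench level. Key panel on its front part, 66 mm high; rear part 76 mm high, paper strip to 100 mm. Keys 52 mm in front of the origin: the square one 30 mm to the left, a small round one 38 mm to the right.
- square_key_top (a point): Centre of the top face of the square key: 24 by 24 mm, 9 mm above the panel, 75 mm above the bench when up. It moves with the key. Frame as that of the printer: x away from the robot's side of it, y to its left, z up.
- square_key (a joint): Square key of the printer; it registers at 3 mm. It is sprung: it starts to move at about 1 N, each further mm takes about 0.8 N, and it stops hard at 6 mm (about 5.5 N). Joint value: metres pressed down, 0 = up, 0.006 = fully down.
- feed_key (a joint): Round key of the printer, 14 mm across, 68 mm to the right (-y) of the square key; not to be pressed. It is sprung: it starts to move at about 1 N, each further mm takes about 0.8 N, and it stops hard at 6 mm (about 5.5 N). Joint value: metres pressed down, 0 = up, 0.006 = fully down.
- earth: Earthing point, fixed, on the other side of the balance from the printer: white plate 80 mm (x, away from the robot's side) by 150 mm (y, to its left), 18 mm high. Origin: centre of underside. The round steel pad stands 35 mm to the left (+y) of the origin, a brass post 50 mm to the right (-y).
- earth_pad_top (a point): Centre of the top face of the round steel earthing pad: 46 mm across, 10 mm above its plate, 28 mm above the bench when up. It moves with the pad. Frame as that of the earthing point: x away from the robot's side of it, y to its left, z up.
- earth_pad (a joint): Earthing pad; contact is made from the first mm. It is sprung: it starts to move at about 1 N, each further mm takes about 0.8 N, and it stops hard at 6 mm (about 5.5 N). Joint value: metres pressed down, 0 = up, 0.006 = fully down.
- weight: Steel calibration weight, 30 mm across, 45 mm high, loose, in front of the balance. Origin: centre of its underside.
- stopper: Cork stopper, 32 mm across, 26 mm high, loose, in front of the balance. Origin: centre of its underside.
- spatula: Steel lab spoon, 150 mm long, up to about 45 mm wide and 20 mm high, lying loose crosswise in front of the balance.
- amber: Amber glass bottle, 64 mm across, 140 mm high, loose, towards the back. Origin: centre of its underside.
- beaker: Glass beaker, 68 mm across, 85 mm high, loose, towards the back. Origin: centre of its underside.
- jar: White jar, 44 mm across, 60 mm high, loose, at the right-hand side. Origin: centre of its underside.
- brass_post: Brass bonding post with a round nut on the earthing plate, 24 mm across, 28 mm high above the plate. Origin: centre of its foot on the plate's top. Not to be touched.

How it is judged:
On the way, in this order (a step that is already met when the one before it is completed fails the run):
1. the fingertips rest on the earthing pad (over 0.5 N, pad down 1 mm) for 0.3 s (contact force between the fingers and earth above 0.5 N and value of joint earth_pad above 0.001 m), for 0.3 s.
2. then the bar key of the balance is pressed 3 mm by the fingers (contact force between the fingers and balance above 0.5 N and value of joint bar_key above 0.003 m), for 0.04 s.
3. then, with the bar key up again, the square key of the printer is pressed 3 mm by the fingers (contact force between the fingers and printer above 0.5 N and value of joint square_key above 0.003 m and value of joint bar_key below 0.0015 m), for 0.04 s.
At the end, for the whole second after the job is handed in: After the pad, the bar key and the square key were touched in that order, all keys and the pad are up again (within 1.5 mm), and every loose thing is at rest within 15 mm of where it stood (the dish within 8 mm) (value of joint each of earth_pad, bar_key, square_key, round_key_l, round_key_r, feed_key below 0.0015 m and distance of dish from where it was at the start of the episode below 0.008 m and distance of each of weight, stopper, spatula, amber, beaker, jar from where it was at the start of the episode below 0.015 m and linear speed of each of dish, weight, stopper, spatula, amber, beaker, jar below 0.02 m/s).
It fails at once if one of the other keys (round keys of the balance or the printer) is pressed 3 mm (value of joint any of round_key_l, round_key_r, feed_key above 0.003 m).
It fails at once if a touch is not light: over 20 N on the balance, the printer or the earthing point (contact force between any of the fingers, the arm and balance above 20 N or contact force between any of the fingers, the arm and printer above 20 N or contact force between any of the fingers, the arm and earth above 20 N).
It fails at once if the pan or a loose thing is touched with more than 1 N (contact force between any of the fingers, the arm and pan above 1 N or contact force between any of the fingers, the arm and dish above 1 N or contact force between any of the fingers, the arm and weight above 1 N or contact force between any of the fingers, the arm and stopper above 1 N or contact force between any of the fingers, the arm and spatula above 1 N or contact force between any of the fingers, the arm and amber above 1 N or contact force between any of the fingers, the arm and beaker above 1 N or contact force between any of the fingers, the arm and jar above 1 N).
It fails at once if the brass post is touched with more than 1 N (contact force between any of the fingers, the arm and brass_post above 1 N).
It fails at once if a loose thing is moved more than 15 mm (the dish 8 mm) or picked up (distance of dish from where it was at the start of the episode above 0.008 m or distance of any of weight, stopper, spatula, amber, beaker, jar from where it was at the start of the episode above 0.015 m).
It also fails if it takes over 45 s, if anything falls off the work surface, if the arm or the gripper's body presses on something with over 40 N, if the wrist force passes 120 N, or if a joint passes its speed limit or range.

ROBOT

A 6-joint arm with a two-finger parallel gripper is mounted at the origin on the work surface. World frame = base frame: x ahead of the robot, y to its left, z up, the work surface at z = 0. Lengths are in m, angles in rad, forces in N, time in s.
With the tool pointing down it reaches from about 0.3 to 0.875 m from the base axis. Payload 6.4 kg.
Tool frame: the origin (TCP) lies midway between the tips of the shut fingers; the grasp point (between the pads) lies 19 mm behind it; z points along the fingers, y is the line along which they close (so a half turn about z gives the same grasp; the last joint's range is limited). The gripper opens to 85 mm and grips with 20 to 120 N. Pads are 22 mm wide; open, the fingers measure 114 mm over their backs; the gripper's body (76 mm by 85 mm) begins 54 mm behind the grasp point. The pads swing forward as they close: fully open they stand 13 mm farther back than shut.
Start: joints at [1.024, 0.181, 1.607, -0, 1.354, -0.206], TCP at [0.192, 0.542, 0.231] pointing down, gripper open.
Joint ranges: [-2.99, 2.99], [-0.89, 2.07], [0.3, 2.58], [-1.14, 4.28], [0, 2.63], [-3.12, 3.12]. Speed limits (rad/s): [2.57, 2.57, 3.01, 3.14, 3.14, 3.14].

INTERFACE

Orientations are given as a unit quaternion [x, y, z, w].
In Python, from rig import telemetry, imaging, r gives the robot as it stands. The module is installed in compiled form; this text tells all that it offers.
- The arm moves only by the shell command python3 -m handwheel 'ROWS'. ROWS is JSON, a list of rows, each a list of 7 numbers: the turn, a rotation vector about the tool's x, y, z in degrees, then the shift along the tool's x, y, z in cm, then the closure, from 0 (fully open) to 1 (shut). A call has 1 to 5 rows; each row is the pose to reach, as a shift and turn from the pose commanded when the call began, along the tool's axes at that moment; what a row does not reach only later rows make up. A row lasts 1/8 s, in which the tool goes at most 62.5 mm and 10.7 degrees, less where a joint would pass 70% of its speed; a pose out of reach is approached as far as the arm can. A call with a gripper value outside its range is refused whole. The fingers move at their own pace and stop on an object; the grip force is fixed at half the most. Time passes only in rows, so rows that repeat a pose let the fingers close. It gives the time, the measured TCP pose, the force, the opening and the grip force at its end, in the units of the state.
- telemetry.state(): the state, without advancing time (a new reading comes with each control period).
- imaging.snapshot(name): name is "scene" or "top" or "wrist"; returns the picture (400x640x3 uint8, red, green, blue); there is no depth.
- imaging.get_calibration(name): a dict with "fx", "fy", "cx", "cy" (pixels), "world_from_camera" (4x4, takes a point from camera to world coordinates). Camera axes: x right, y down, z forward; pixel columns grow to the right and rows downward; lengths in m; the calibration is good to about 2 mm. A picture is of the moment at which its call begins: read the wrist's pose just before it. get_calibration takes no time and is no camera call; for the wrist camera it gives the pose at the moment of the call.
- r.close_job(): hands the job in; it is judged then, once.
The state is a dict: "t": time; "joint_positions": joint angles; "qvel": joint speeds; "joint_efforts": joint torques, N m; "position": TCP position; "ee_rot": TCP orientation; "ft_force": force on the tool from outside, world axes, zero at the start; "torque": the same for the moment, N m; "grip_width": finger opening in m; "grasp_force": force on a finger pad.
Only numpy, scipy, OpenCV 4.12 (cv2) and the standard library are available. Lean on these libraries where they do the work, as an engineer would, in place of code of your own. Each camera call takes 0.05 s, during which the arm holds its last target. There are 200 camera calls.

## Working session

There is one attempt and no reset: what is moved stays moved. The work goes in short steps, Python scripts to look and compute and a shell command to move; the robot and the scene stay as the last step left them, time stands still between calls to the robot, and variables do not carry over. Pictures are saved under pics/ and viewed, at most 10 in all, crops included, and the job is handed in when it is done.

```bash
mkdir -p pics
python3 - <<'E'
from rig import telemetry, imaging, r
import cv2
for n in("top","scene"):
    cv2.imwrite(f"pics/{n}0.png",imaging.snapshot(n)[:,:,::-1]); c=imaging.get_calibration(n); print(n,c)
s=telemetry.state();print(s)
E
```

```text
top {'fx': 419.23884143192, 'fy': 419.23884143192, 'cx': 317.82221904554945, 'cy': 190.68489438838424, 'world_from_camera': array([[ 0.02700678, -0.99011735,  0.13761635,  0.35630914],
       [-0.99960711, -0.02778187, -0.00371426, -0.05381609],
       [ 0.0075008 , -0.13746197, -0.99047864,  1.41899392],
       [ 0.        ,  0.        ,  0.        ,  1.        ]])}
scene {'fx': 385.66283441676615, 'fy': 385.66283441676615, 'cx': 321.0864627234165, 'cy': 202.51775837299382, 'world_from_camera': array([[-0.0618158 ,  0.7495658 , -0.65903712,  1.19408614],
       [ 0.99798799,  0.05574633, -0.0302045 , -0.02545125],
       [ 0.01409864, -0.65957825, -0.75150367,  0.82427001],
       [ 0.        ,  0.        ,  0.        ,  1.        ]])}
{'t': 0.1, 'joint_positions': array([ 1.02371841e+00,  1.81494999e-01,  1.60787631e+00, -1.71632374e-05,
        1.35378993e+00, -2.06306661e-01]), 'qvel': array([-0.00036692, -0.0026135 , -0.00212339,  0.00061356, -0.00145689,
       -0.00020787]), 'joint_efforts': array([ 9.79752695e-04, -4.45877624e+01, -3.52238238e+01, -2.72619900e-04,
        4.11543195e-03, -4.19919775e-05]), 'position': array([0.19190997, 0.54151932, 0.23047367]), 'ee_rot': array([ 1.69560527e-01,  9.85519463e-01, -7.32384080e-04, -2.80707569e-04]), 'ft_force': array([-0.82178443, -0.68849389, -0.22949418]), 'torque': array([0.01138448, 0.04909558, 0.03816789]), 'grasp_force': 0.0, 'grip_width': 0.08496924340361386}
```

View pics/top0.png

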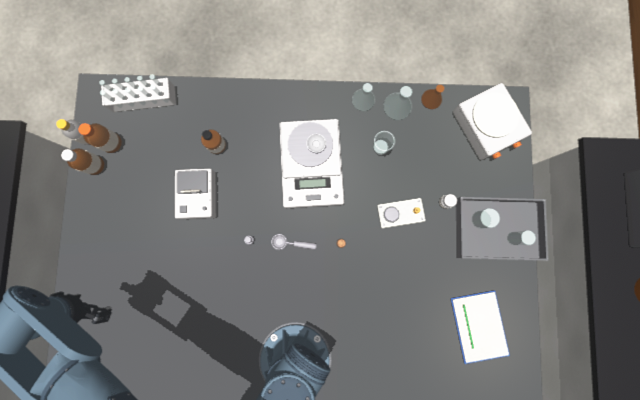

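View pics/scene0.png

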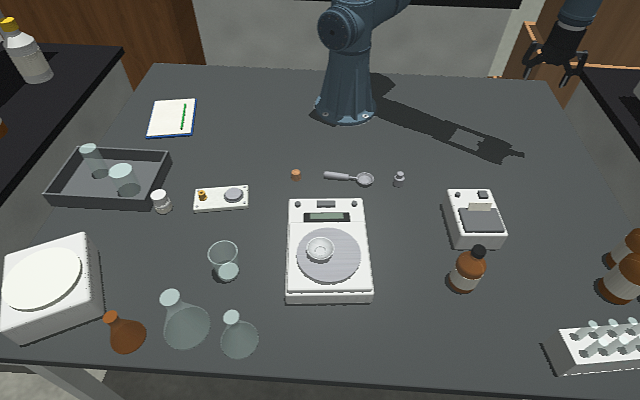

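The top view shows the balance's bar key near (313,198), the printer's square key near (183,209), the earth pad near (391,214) and the post near (416,210). The scene view shows the same at roughly (326,204), (482,195), (234,194) and (201,195).

```bash
cat > h.py <<'E'
from rig import telemetry, imaging, r
import cv2, numpy as np
from scipy.spatial.transform import Rotation as R
def ray(n,uv,z,c=None):
    c=c or imaging.get_calibration(n); T=c["world_from_camera"]
    d=T[:3,:3]@[(uv[0]-c["cx"])/c["fx"],(uv[1]-c["cy"])/c["fy"],1]
    return T[:3,3]+d*(z-T[2,3])/d[2]
def crop(im,box,k,f):
    x0,y0,x1,y1=box; cv2.imwrite(f,cv2.resize(im[y0:y1,x0:x1,::-1],None,fx=k,fy=k,interpolation=cv2.INTER_CUBIC))
def to(p,yaw=None):
    """rows: shift in tool axes cm from measured pose, and current yaw"""
    s=telemetry.state(); q=R.from_quat(s["ee_rot"]); return q.inv().apply(np.array(p)-s["position"])*100
E
python3 - <<'E'
from h import *
im=cv2.imread("pics/top0.png")[:,:,::-1]; sc=cv2.imread("pics/scene0.png")[:,:,::-1]
a=cv2.resize(im[160:230,165:225],None,fx=6,fy=6,interpolation=cv2.INTER_CUBIC)
b=cv2.resize(im[180:230,275:350],None,fx=5,fy=5,interpolation=cv2.INTER_CUBIC)
c=cv2.resize(im[190:235,370:435],None,fx=5,fy=5,interpolation=cv2.INTER_CUBIC)
o=np.zeros((480,760,3),np.uint8); o[:420,:360]=a;o[:250,370:745]=b;o[252:477,370:695]=c
cv2.imwrite("pics/c1.png",o[:,:,::-1])
for nm,z,t,s in(("bar",.061,(313.5,197.5),(326,204)),("sq",.075,(183,209),(482,195)),("pad",.028,(391,214),(234,194)),("post",.046,(416,210),(201,195))):
    print(nm,ray("top",t,z).round(3),ray("scene",s,z).round(3))
E
```

```text
bar [ 0.522 -0.045  0.061] [ 0.529 -0.043  0.061]
sq [0.472 0.372 0.075] [0.479 0.368 0.075]
pad [ 0.478 -0.305  0.028] [ 0.482 -0.302  0.028]
post [ 0.492 -0.384  0.046] [ 0.509 -0.384  0.046]
```

View pics/c1.png

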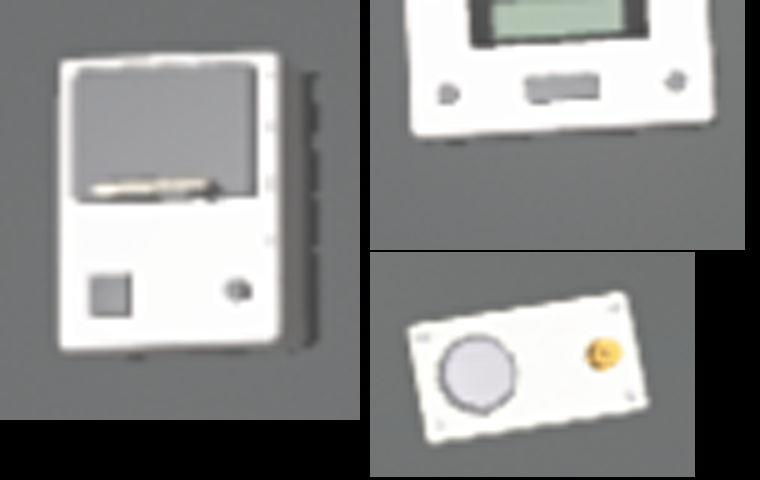

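Pixel centres refined: square key (183.3,209), bar key (313.4,197.6), pad (391.6,214.6). The post is about 80 mm to the pad's right. Setting out: closing the fingers, squaring the yaw and heading across at height.

```bash
python3 -m handwheel '[[0,0,-4,-5,-3.3,0,1],[0,0,-8,-10,-6.6,0,1],[0,0,-12,-15,-9.9,0,1],[0,0,-16,-20,-13.2,0,1],[0,0,-19.5,-25,-16.5,0,1]]'; python3 -m handwheel '[[0,0,0,0,0,0,1]]'
python3 - <<'E'
from h import *
print(R.from_quat(telemetry.state()["ee_rot"]).as_matrix().round(3),to((.474,-.306,.16)))
E
```

```text
t: 0.72
position: [0.3733, 0.3012, 0.2311]
ee_rot: [-0.001, 1.0, -0.0, -0.0]
ft_force: [0.2, 1.2, -0.6]
grip_width: -0.0001
grasp_force: 0.0
t: 0.85
position: [0.3748, 0.2998, 0.2311]
ee_rot: [0.003, 1.0, -0.0, 0.0]
ft_force: [-0.4, -0.2, 0.3]
grip_width: 0.0003
grasp_force: 0.0
[[-1.     0.006  0.   ]
 [ 0.006  1.    -0.001]
 [-0.    -0.001 -1.   ]] [-10.3089204  -60.5109219    7.16095063]
```

```bash
python3 -m handwheel '[[0,0,0,-1,-6,0,1],[0,0,0,-2,-12,0,1],[0,0,0,-3,-18,0,1],[0,0,0,-4,-24,0,1],[0,0,0,-5,-30,0,1]]';python3 -m handwheel '[[0,0,0,-1,-6,1,1],[0,0,0,-2,-12,2,1],[0,0,0,-3,-18,3,1],[0,0,0,-4,-24,4,1],[0,0,0,-5,-30,5,1]]';python3 -m handwheel '[[0,0,0,0,0,0,1],[0,0,0,0,0,0,1]]'
python3 - <<'E'
from h import *
c=imaging.get_calibration("wrist"); im=imaging.snapshot("wrist")
cv2.imwrite("pics/w1.png",im[:,:,::-1])
T=c["world_from_camera"]
for p in((.477,-.306,.028),telemetry.state()["position"]):
    q=T[:3,:3].T@(np.array(p)-T[:3,3]); print(c["fx"]*q[0]/q[2]+c["cx"],c["fy"]*q[1]/q[2]+c["cy"])
print(to((.477,-.306,.06)))
E
```

```text
t: 1.48
position: [0.4224, 0.0022, 0.2313]
ee_rot: [-0.0, 1.0, 0.0, 0.0]
ft_force: [2.0, -0.2, 0.3]
grip_width: 0.0002
grasp_force: 0.0
t: 2.1
position: [0.4731, -0.2979, 0.1806]
ee_rot: [0.0, 1.0, 0.0, 0.0]
ft_force: [0.1, 1.1, 1.2]
grip_width: -0.0001
grasp_force: 0.0
t: 2.35
position: [0.4725, -0.2959, 0.1805]
ee_rot: [0.0, 1.0, 0.001, -0.001]
ft_force: [0.7, 0.1, 1.0]
grip_width: -0.0001
grasp_force: 0.0
303.55643870244984 181.1911868401163
314.96724224877283 251.69806565823075
[-0.44730095 -1.06060031 12.09656847]
```

View pics/w1.png

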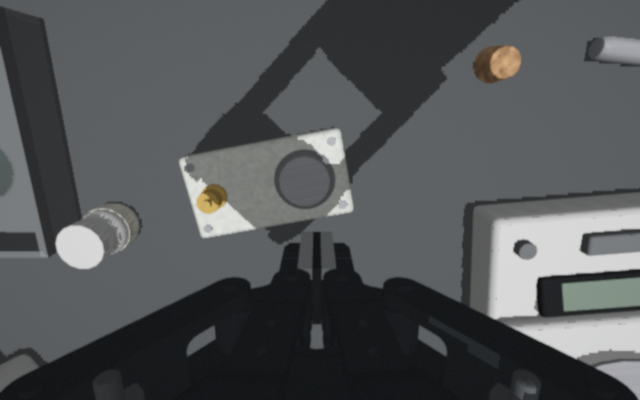

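The wrist view shows the pad centred at about (304,179), where my estimate projects, with the post at (211,198) and the jar at (100,235) well clear. I'm descending now.

```bash
python3 -m handwheel '[[0,0,0,-0.2,-0.5,5,1],[0,0,0,-0.4,-1,10,1],[0,0,0,-0.4,-1,13,1],[0,0,0,-0.4,-1,14,1],[0,0,0,-0.4,-1,14,1]]';python3 -m handwheel '[[0,0,0,0,0,0.5,1],[0,0,0,0,0,0.9,1],[0,0,0,0,0,1.1,1],[0,0,0,0,0,1.1,1]]'
```

```text
t: 3.02
position: [0.4769, -0.3063, 0.0419]
ee_rot: [-0.0, 1.0, -0.0, 0.0]
ft_force: [-0.1, -0.1, 0.7]
grip_width: -0.0
grasp_force: 0.0
t: 3.52
position: [0.4763, -0.3072, 0.0303]
ee_rot: [0.0, 1.0, 0.0, -0.0]
ft_force: [0.1, -0.1, 0.5]
grip_width: -0.0
grasp_force: 0.0
```

```bash
python3 -m handwheel '[[0,0,0,0,0,0.2,1],[0,0,0,0,0,0.4,1],[0,0,0,0,0,0.5,1],[0,0,0,0,0,0.5,1]]'; python3 -m handwheel '[[0,0,0,0,0,0,1]]'
```

```text
t: 4.03
position: [0.4765, -0.3074, 0.0255]
ee_rot: [0.0, 1.0, -0.0, 0.0]
ft_force: [-0.2, -0.1, 2.8]
grip_width: -0.0002
grasp_force: 1.4
t: 4.15
position: [0.4765, -0.3074, 0.0255]
ee_rot: [0.0, 1.0, -0.0, 0.0]
ft_force: [-0.1, 0.1, 2.6]
grip_width: -0.0
grasp_force: 1.4
```

Contact at about 2.7 N, roughly 2 mm down. I'll hold, then lift.

```bash
python3 -m handwheel '[[0,0,0,0,0,0.05,1],[0,0,0,0,0,0.05,1],[0,0,0,0,0,0.05,1],[0,0,0,0,0,0.05,1]]'; python3 -m handwheel '[[0,0,0,0,0,-1,1],[0,0,0,0,0,-5,1],[0,0,0,0,0,-10,1],[0,0,0,0,5,-14,1],[0,0,0,0,10,-15,1]]';  python3 -m handwheel '[[0,0,0,-1,5,0,1],[0,0,0,-3,10,0,1],[0,0,0,-4,15,0,1],[0,0,0,-4,15,0,1],[0,0,0,-4,15,0,1]]'
python3 - <<'E'
from h import *
c=imaging.get_calibration("wrist"); im=imaging.snapshot("wrist")
cv2.imwrite("pics/w2.png",im[:,:,::-1])
T=c["world_from_camera"]
for p in((.522,-.045,.061),):
    q=T[:3,:3].T@(np.array(p)-T[:3,3]); print(c["fx"]*q[0]/q[2]+c["cx"],c["fy"]*q[1]/q[2]+c["cy"])
print(to((.522,-.045,.061)))
E
```

```text
t: 4.65
position: [0.4765, -0.3074, 0.0249]
ee_rot: [0.0, 1.0, -0.0, 0.0]
ft_force: [-0.6, -0.4, 2.8]
grip_width: 0.0002
grasp_force: 1.6
t: 5.28
position: [0.4774, -0.2071, 0.1781]
ee_rot: [0.001, 1.0, -0.001, 0.002]
ft_force: [0.4, 0.7, 0.1]
grip_width: 0.0001
grasp_force: 0.0
t: 5.9
position: [0.5162, -0.0571, 0.1748]
ee_rot: [-0.0, 1.0, -0.0, -0.0]
ft_force: [-0.2, -1.0, 0.3]
grip_width: 0.0003
grasp_force: 0.0
330.6807007106362 194.53613087947488
[-0.58681772  1.2771418  11.37984418]
```

View pics/w2.png

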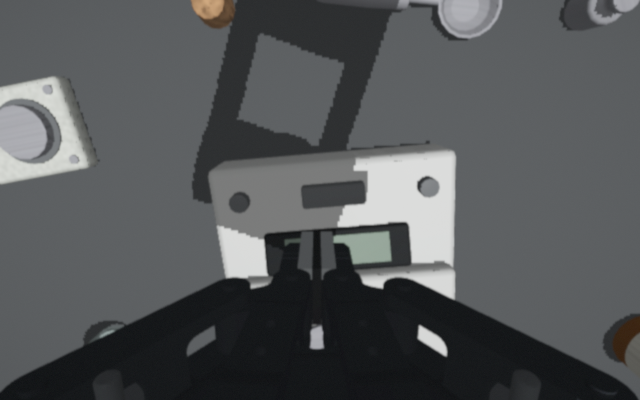

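The wrist view shows the bar key centred at about (334,194), roughly 2 mm to +y of my estimate. The round keys at (239,202) and (429,187) are clear. I'm descending over it.

```bash
python3 -m handwheel '[[0,0,0,-0.6,1.5,4,1],[0,0,0,-0.6,1.5,8,1],[0,0,0,-0.6,1.5,10,1],[0,0,0,-0.6,1.5,10.8,1],[0,0,0,-0.6,1.5,10.8,1]]'; python3 -m handwheel '[[0,0,0,0,0,0.3,1],[0,0,0,0,0,0.5,1],[0,0,0,0,0,0.7,1],[0,0,0,0,0,0.7,1]]'
```

```text
t: 6.58
position: [0.5224, -0.0431, 0.0668]
ee_rot: [0.001, 1.0, 0.0, -0.0]
ft_force: [0.5, -0.8, 0.6]
grip_width: -0.0003
grasp_force: 0.0
t: 7.08
position: [0.5229, -0.0423, 0.0601]
ee_rot: [0.0, 1.0, -0.0, 0.0]
ft_force: [-0.5, -0.3, 1.3]
grip_width: -0.0001
grasp_force: 0.7
```

```bash
python3 -m handwheel '[[0,0,0,0,0,0.2,1],[0,0,0,0,0,0.35,1],[0,0,0,0,0,0.4,1],[0,0,0,0,0,0.4,1]]'
```

```text
t: 7.58
position: [0.5229, -0.0423, 0.0561]
ee_rot: [0.0, 1.0, -0.0, 0.0]
ft_force: [0.7, -0.1, 4.6]
grip_width: -0.0001
grasp_force: 2.3
```

4.6 N, about 4.5 mm down, so the key has registered. I'm lifting and moving to the printer.

```bash
python3 -m handwheel '[[0,0,0,0,0,-1,1],[0,0,0,0,0,-5,1],[0,0,0,0,0,-10,1],[0,0,0,1,5,-13,1],[0,0,0,2,11,-14,1]]';  python3 -m handwheel '[[0,0,0,1,6,0,1],[0,0,0,2,12,0,1],[0,0,0,3,18,0,1],[0,0,0,3.5,24,0,1],[0,0,0,4,29,0,1]]'; python3 -m handwheel '[[0,0,0,0,0,0,1],[0,0,0,0,0,0,1]]'
python3 - <<'E'
from h import *
c=imaging.get_calibration("wrist"); im=imaging.snapshot("wrist")
cv2.imwrite("pics/w3.png",im[:,:,::-1])
T=c["world_from_camera"]
for p in((.472,.371,.075),):
    q=T[:3,:3].T@(np.array(p)-T[:3,3]); print(c["fx"]*q[0]/q[2]+c["cx"],c["fy"]*q[1]/q[2]+c["cy"])
print(to((.472,.371,.075)))
E
```

```text
t: 8.2
position: [0.5032, 0.0682, 0.1984]
ee_rot: [0.002, 1.0, -0.0, 0.002]
ft_force: [0.7, 0.2, 0.2]
grip_width: 0.0001
grasp_force: 0.0
t: 8.82
position: [0.4613, 0.3599, 0.1957]
ee_rot: [-0.0, 1.0, -0.0, -0.001]
ft_force: [0.8, 0.3, -0.2]
grip_width: 0.0002
grasp_force: 0.0
t: 9.07
position: [0.4619, 0.3575, 0.1953]
ee_rot: [-0.0, 1.0, -0.001, -0.001]
ft_force: [0.6, -0.4, 0.1]
grip_width: -0.0001
grasp_force: 0.0
332.1642797817717 197.4580654163219
[-0.97772398  1.41462268 12.04066034]
```

View pics/w3.png

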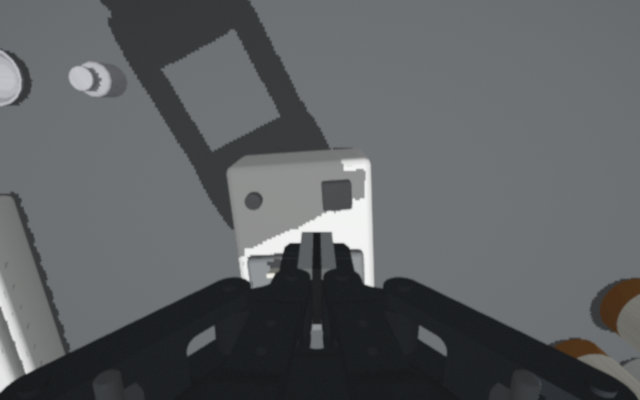

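The square key is centred at about (337,194), so I'm shifting about 3 mm to +y. The feed key at (254,200) is clear.

```bash
python3 -m handwheel '[[0,0,0,-0.4,0.8,2,1],[0,0,0,-0.8,1.6,6,1],[0,0,0,-0.8,1.6,10,1],[0,0,0,-0.8,1.6,11.3,1],[0,0,0,-0.8,1.6,11.3,1]]'; python3 -m handwheel '[[0,0,0,0,0,0.4,1],[0,0,0,0,0,0.7,1],[0,0,0,0,0,0.9,1],[0,0,0,0,0,0.9,1]]'
```

```text
t: 9.75
position: [0.4707, 0.3728, 0.0825]
ee_rot: [0.001, 1.0, -0.0, -0.001]
ft_force: [1.2, 0.5, -0.2]
grip_width: 0.0002
grasp_force: 0.0
t: 10.25
position: [0.4711, 0.3741, 0.0743]
ee_rot: [0.0, 1.0, 0.0, 0.0]
ft_force: [-0.1, 0.5, 1.1]
grip_width: 0.0003
grasp_force: 0.7
```

```bash
python3 -m handwheel '[[0,0,0,0,0,0.2,1],[0,0,0,0,0,0.35,1],[0,0,0,0,0,0.4,1],[0,0,0,0,0,0.4,1]]'
```

```text
t: 10.75
position: [0.4711, 0.3741, 0.0702]
ee_rot: [0.0, 1.0, 0.0, 0.0]
ft_force: [-0.0, -0.1, 3.4]
grip_width: 0.0004
grasp_force: 2.3
```

```bash
python3 -m handwheel '[[0,0,0,0,0,0.05,1],[0,0,0,0,0,0.05,1]]';python3 -m handwheel '[[0,0,0,0,0,-1,1],[0,0,0,0,0,-5,1],[0,0,0,0,0,-10,1],[0,0,0,0,0,-13,1],[0,0,0,0,0,-13,1]]'
python3 - <<'E'
from h import *
a=imaging.snapshot("scene"); cv2.imwrite("pics/s1.png",a[:,:,::-1])
E
```

```text
t: 11.0
position: [0.4711, 0.3741, 0.0696]
ee_rot: [0.0, 1.0, 0.0, 0.0]
ft_force: [0.8, 0.8, 5.2]
grip_width: -0.0004
grasp_force: 2.5
t: 11.62
position: [0.4716, 0.3744, 0.202]
ee_rot: [0.0, 1.0, 0.001, 0.002]
ft_force: [-0.4, -0.4, -1.2]
grip_width: -0.0001
grasp_force: 0.0
```

View pics/s1.png

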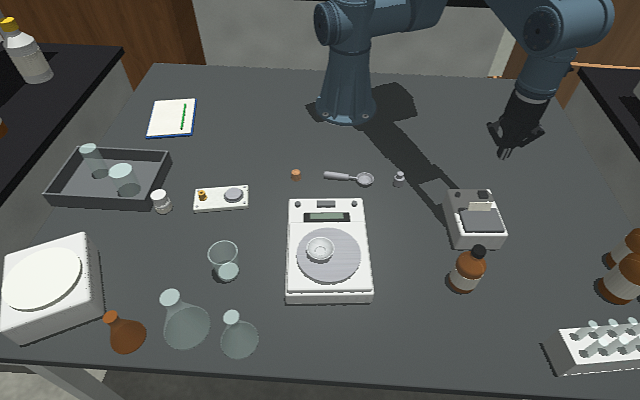

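The scene shows the arm clear above the printer at about (505,150), and every loose thing where it stood at the start. Handing in.

```bash
python3 -c "
from rig import r
print(r.close_job())"
```

```text
the job is handed in; nothing more can be done
None
```

I handed the job in after pressing the earthing pad, bar key and square key in that order, at about 3, 4.6 and 5 N, with the arm drawn clear and nothing loose visibly moved; no verdict was returned.

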